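# Clip the curing lamp and hold a mended vase down in the spring cradle

### The arm

A 6-joint arm with a two-finger parallel gripper is mounted at the origin on the work surface. World frame = base frame: x ahead of the robot, y to its left, z up, the work surface at z = 0. Lengths are in m, angles in rad, forces in N, time in s.
With the tool pointing down it reaches from about 0.375 to 0.75 m from the base axis. Payload 9 kg.
Tool frame: the origin (TCP) lies midway between the tips of the shut fingers; the grasp point (between the pads) lies 19 mm behind it; z points along the fingers, y is the direction in which the jaws open and shut (so a half turn about z gives the same grasp; the last joint's range is limited). The gripper opens to 85 mm and grips with 20 to 120 N. Pads are 22 mm wide; open, the fingers measure 114 mm over their backs; the gripper's body (76 mm by 85 mm) begins 54 mm behind the grasp point. The pads swing forward as they close: fully open they stand 13 mm farther back than shut.
Start: joints at [-1.428, 0.104, 0.097, 1.564, 0, 1.353], TCP at [0.212, -0.561, 0.231] pointing down, gripper open.
Joint ranges: [-2.99, 2.99], [-0.84, 1.86], [-1.1, 1.16], [-1.84, 2.11], [-1.51, 1.56], [-3.14, 3.14]. Speed limits (rad/s): [2.22, 2.22, 2.57, 3.14, 3.14, 3.14].

### API

Orientations are given as a unit quaternion [w, x, y, z].
In Python, from cell import r, hand, sensors, optics, job gives the robot as it stands. Calls block until the motion is done:
- r.reach(position, orientation): joint-space move of the TCP to a pose.
- r.move_linear(position, rotation=None, v=0.15, max_force=None): straight line of the TCP; rotation=None keeps the orientation; v is the mean speed in m/s. With max_force (N) it stops when the force on the tool has changed by that much, and returns True; else False.
- r.move_j(angles): joint-space move.
- hand.command_gripper(opening, grasp_force=None): finger opening in m; grasp_force is the grip in N (None keeps the last); returns when the fingers have stopped.
- r.pause(seconds).
- r.solve_ik(position, orientation): joint angles nearest the present ones, or None.
- sensors.state(): the state.
- optics.camera(name): name is "side" or "top" or "wrist"; returns a dict with "frame" (400x640x3 uint8, blue, green, red), "z_map" (400x640 float32, m along the optical axis (not along the pixel's ray), 0 where there is no reading), "K" (3x3 intrinsics, pixels), "distortion" ([k1, k2, p1, p2, k3] as OpenCV has them; the pictures are not rectified), "view" (4x4, takes a point from world to camera coordinates); the wrist camera has in their place "hand_eye" (4x4, takes a point from camera to tool coordinates, whose origin is the TCP and whose axes are the flange's). Camera axes: x right, y down, z forward; pixel columns grow to the right and rows downward; lengths in m; the calibration is good to about 2 mm. A picture is of the moment at which its call begins: read the wrist's pose just before it.
A pose or a line that the arm cannot do raises r.Unreachable and nothing moves.
- job.job_done(): hands the job in, once; it reports no verdict.
The state is a dict: "t": time; "joints": joint angles; "joint_vel": joint speeds; "joint_efforts": joint torques, N m; "ee_pos": TCP position; "orientation": TCP orientation; "wrist_force": force on the tool from outside, world axes, zero at the start; "ft_torque": the same for the moment, N m; "gripper_width": finger opening in m.
Only numpy, scipy, OpenCV 4.12 (cv2) and the standard library are available. Lean on these libraries where they do the work, as an engineer would, in place of code of your own. Each camera call takes 0.05 s, during which the arm holds its last target.

### The job

The foot of the round-bellied white vase has just been glued and must be held while the curing lamp works. First push the pen-shaped lamp down past the sprung jaw of the stand's clip until it sits fully in both forks, roughly centred along its length and with its lens end towards the ring, and let go of it; then stand the vase upright in the sprung ring and press it down against the springs until its foot is down on the cork pad (without ramming it), and finish still holding it pressed down there. Leave the other china and tools where they are, and never tip the vase over.

Things in the scene. Friction and masses are not known exactly. Their poses are not given: they have to be found in the camera images.
- stand: fixed curing stand: plywood board 300 x 116 x 12 mm, its length along its own x. Origin on the table, z up. In its frame (mm): the ring cradle's axis is at x = -70, y = 0; the lamp clip is centred at x = +75, y = 0 and takes the lamp level along x. Three guide posts (6 mm thick, tops at z = 77) stand 50 mm from the cradle's axis
- clip_seat (a point): where the lamp's middle belongs when clipped: on the clip's centre line, 70 mm above the table; axes as the stand's. The clip has two forks 10 mm wide at x = +-38 mm from here (64 mm clear between them for the fingers; there only the jaw's hinge bar, top 37 mm above the table, and the board lie below). Fork slots are 18 mm wide and their bottoms 62 mm above the table. The fixed prong on the -y side goes up to 97 mm with a flared mouth; on the +y side is the sprung jaw
- jaw (a joint): the sprung jaw of both forks, one part, hinged along the stand's x low on the +y side: 0 = closed, grows (rad) as it is pushed outwards to +y, springs back by itself. The lamp opens it about 0.1 rad on the way down; pushing the lamp through takes about 5 to 12 N downwards. When seated, the jaw is closed over the lamp again (0)
- jaw_nose (a point): middle of the line of the two jaw noses, rounded with 3 mm radius, which reach over the slot 79.5 mm above the table; above them the jaw flares outwards up to 95 mm
- lamp: loose pen lamp, aluminium rod 16 mm in diameter, 142 mm long, 60 g. Origin at its middle on its axis; its own x runs along the rod towards the black tail cap, so the lens end is at -x
- lamp_mid (a point): middle of the lamp, on its axis (grasp it here); it starts 34 mm above the table
- lamp_lens (a point): centre of the lamp's lens, 72 mm from its middle
- rest: wooden rest 110 x 50 mm in which the lamp starts, lying level in two V notches that stand 44 mm either side of its middle (10 mm thick, about 34 mm high); base 6 mm thick. Heavy and fixed. Origin on the table
- vase_neck (a point): the vase's neck, 132 mm above its foot, on its axis: the neck is a round bar 24 mm in diameter from 94 to 151 mm above the foot, with a 33 mm lip at the top (151 to 156 mm). Axes as the vase's
- vase: loose white round-bellied china vase with thin blue lines, about 0.32 kg, 156 mm high: foot 40 mm in diameter, spherical belly 80 mm in diameter centred 48 mm above the foot. z up along its axis
- vase_foot (a point): centre of the underside of the vase's foot (the vase's origin)
- ring (a joint): travel of the sprung ring in m: 0 = up, grows as it is pressed down. About 4 N starts it and it stiffens by 0.8 N per mm; the vase's own weight hardly moves it. With the vase's foot on the pad it reads about 0.0135 to 0.014; holding it there takes about 10 to 12 N of downward push on the vase, and leaning on it with 15 to 25 N keeps the foot firmly on the pad (the pad is hard; releasing the push lets the ring spring up)
- ring_mid (a point): centre of the steel ring, round wire 8 mm thick, 60 mm inner and 76 mm outer diameter; its middle is 59 mm above the table when up. The vase's belly rests in it with the foot through it: then the foot is 39 mm above the table
- cradle_axis (a point): centre of the top face of the cork pad under the ring, 25 mm above the table
- pad: cork pad, 46 mm in diameter, fixed; its top is 25 mm above the table. Origin under its centre
- bowl: bystander, leave alone: blue china bowl, 124 mm across, 60 mm high. Origin under its centre
- cup: bystander, leave alone: upside-down teacup on its saucer, 144 mm across, 76 mm high. Origin under its centre
- saucers: bystander, leave alone: stack of four saucers, 132 mm across, 36 mm high. Origin under its centre
- glue: bystander, leave alone: small glue bottle, 40 mm across, 85 mm high. Origin under its centre
- tallvase: bystander, leave alone: straight-sided terracotta vase, 72 mm across, 140 mm high. Origin under its centre
- beaker: bystander, leave alone: white handleless beaker, 68 mm across, 85 mm high. Origin under its centre
- brush: bystander, leave alone: dusting brush lying flat
There are look-alikes about, which are no part of the job. Leave any yellow look-alike of the vase alone. Of the things shaped like the lamp, the aluminium one is meant.

How it is judged:
On the way, in this order (a step that is already met when the one before it is completed fails the run):
1. the lamp sits in both forks under the closed jaw, lens towards the ring, and is let go (x of lamp_mid in the frame of clip_seat between -0.014 and 0.014 m and y of lamp_mid in the frame of clip_seat between -0.004 and 0.004 m and z of lamp_mid in the frame of clip_seat between -0.004 and 0.004 m and x of lamp_lens in the frame of clip_seat below -0.04 m and angle between the x axis of lamp and the x axis of stand, either way round below 0.1 rad and contact force between the fingers and lamp below 0.3 N and value of joint jaw below 0.04 rad), for 0.2 s.
2. the vase stands upright in the ring, pressed down with its foot on the pad (value of joint ring above 0.011 m and z of vase_foot in the frame of cradle_axis below 0.0025 m and contact force between vase and stand above 8 N and contact force between the fingers and vase above 3 N and angle between vase's own z axis and vertical below 0.12 rad and horizontal distance between vase_foot and cradle_axis below 0.008 m and linear speed of vase below 0.02 m/s), for 0.3 s.
At the end, for the whole second after the job is handed in: Robot still pressing the vase: ring down 11 mm or more, foot within 2.5 mm of the pad, stand carries over 8 N, fingers on vase over 3 N, within 7 deg of upright, 8 mm of the axis, still. Lamp let go, in both forks under the closed jaw, within 14 mm along, 4 mm across and in height, lens to the ring (all of step 1 and all of step 2); the arm keeps its last pose, push and grip.
It fails at once if the vase is tipped over (angle between vase's own z axis and vertical above 0.6 rad).
It fails at once if the vase's foot is rammed on the pad (over 70 N) (contact force between vase and pad above 70 N).
It fails at once if another thing on the table is moved by more than 30 mm (distance of any of bowl, cup, saucers, glue, tallvase, beaker, brush from where it was at the start of the episode above 0.03 m).
It also fails if it takes over 58 s, if anything falls off the work surface, if the arm or the gripper's body presses on something with over 40 N, if the wrist force passes 120 N, or if a joint passes its speed limit or range.

## Working session

There is one attempt and no reset: what is moved stays moved. The work goes in short steps, each a Python script; the robot and the scene stay as the last script left them, time stands still between calls to the robot, and variables do not carry over. Pictures are saved under pics/ and viewed, and the job is handed in when it is done.

```bash
ls; mkdir -p pics; python3 - <<'E'
from cell import r, hand, sensors, optics, job
import cv2, numpy as np
print(sensors.state())
for n in ("side","top"):
    c=optics.camera(n); cv2.imwrite(f"pics/{n}0.png",c["frame"]); np.savez(f"pics/{n}0.npz",**{k:np.array(v) for k,v in c.items()})
    print(n,c["K"],c["distortion"],c["view"])
E
```

```text
pics
{'t': 0.0, 'joints': array([-1.42770130e+00,  1.04689460e-01,  9.64616161e-02,  1.56391776e+00,
       -1.41757617e-05,  1.35307274e+00]), 'joint_vel': array([ 0.00048828, -0.00076246,  0.00083096, -0.0009507 ,  0.00177844,
        0.00085475]), 'joint_efforts': array([ 5.78645504e-04, -5.56935561e+01,  5.03645897e+01,  1.70226744e-02,
       -2.90573353e-04, -1.28298848e-05]), 'ee_pos': array([ 0.21176553, -0.56101974,  0.23052389]), 'orientation': array([-6.74434670e-04,  9.83770107e-01,  1.79432217e-01,  1.80849147e-05]), 'wrist_force': array([0.17584508, 0.22955644, 0.17138698]), 'ft_torque': array([-0.00845646, -0.0094841 ,  0.00873331]), 'gripper_width': 0.08548642028687325}
side [[512.3558115    0.         311.4753961 ]
 [  0.         512.3558115  204.42188968]
 [  0.           0.           1.        ]] [-0.09703166  0.          0.          0.          0.        ] [[-0.74520322 -0.66674269 -0.01124054  0.42661349]
 [-0.39046487  0.44995425 -0.8031677   0.30639246]
 [ 0.54056392 -0.59413412 -0.59564695  1.29622221]
 [ 0.          0.          0.          1.        ]]
top [[390.03076731   0.         322.70887785]
 [  0.         390.03076731 200.26954832]
 [  0.           0.           1.        ]] [-0.02442176  0.          0.          0.          0.        ] [[-0.0116552  -0.99971161 -0.02099642  0.02677397]
 [-0.98160722  0.01544061 -0.19028626  0.58182624]
 [ 0.19055558  0.01839241 -0.9815041   1.04662789]
 [ 0.          0.          0.          1.        ]]
```

View pics/top0.png

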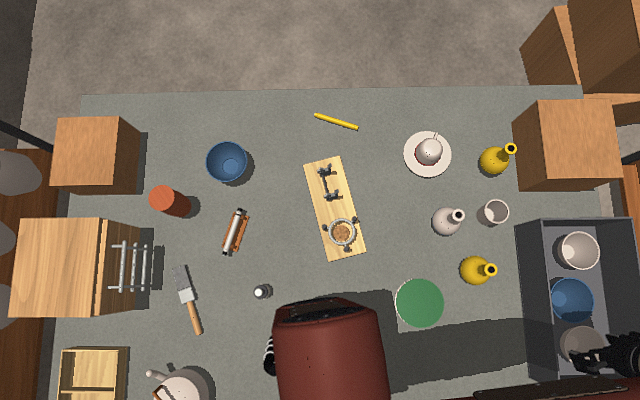

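View pics/side0.png

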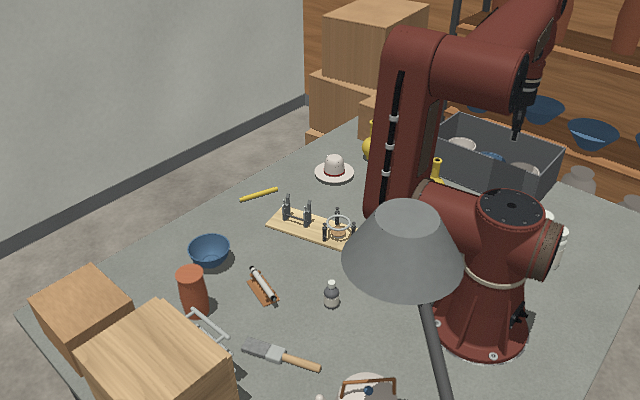

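Top view: stand at about (335,208) with the clip at its upper end and the ring at (342,232); lamp in its rest at (236,231); white vase at (448,220), with yellow look-alikes at (478,270) and (495,160). The robot is out of the way of these. Next, a zoomed crop and measurements.

```bash
cat > h.py <<'E'
import numpy as np, cv2
def load(f): return dict(np.load(f))
def und(c,uv): return cv2.undistortPoints(np.array(uv,float).reshape(-1,1,2),c["K"],c["distortion"]).reshape(-1,2)
def c2w(c): return np.linalg.inv(c["view"])
def onplane(c,uv,z):
    n=und(c,uv); T=c2w(c); d=np.c_[n,np.ones(len(n))]@T[:3,:3].T; o=T[:3,3]
    return o+d*((z-o[2])/d[:,2])[:,None]
def proj(c,P):
    V=c["view"]; rv=cv2.Rodrigues(V[:3,:3])[0]
    return cv2.projectPoints(np.array(P,float).reshape(-1,1,3),rv,V[:3,3],c["K"],c["distortion"])[0].reshape(-1,2)
def cloud(c):
    H,W=c["z_map"].shape
    uv=np.stack(np.meshgrid(np.arange(W),np.arange(H)),-1).reshape(-1,2)
    n=und(c,uv); z=c["z_map"].reshape(-1,1); P=np.c_[n*z,z]; T=c2w(c)
    return (P@T[:3,:3].T+T[:3,3]).reshape(H,W,3)
E
python3 - <<'E'
from h import *
c=load("pics/top0.npz"); f=c["frame"]
def crop(x0,x1,y0,y1,n,s=6):
    cv2.imwrite(f"pics/{n}.png",cv2.resize(f[y0:y1,x0:x1],None,fx=s,fy=s,interpolation=cv2.INTER_CUBIC))
crop(290,380,145,270,"stand",4.6); crop(205,265,195,265,"lamp",8); crop(420,520,190,250,"vase",8)
W=cloud(c)
for uv in [(335,180),(326,225),(236,231),(458,215),(441,222),(400,220)]: print(uv,W[uv[1],uv[0]].round(3))
E
```

```text
(335, 180) [ 0.652 -0.018  0.011]
(326, 225) [0.517 0.011 0.013]
(236, 231) [0.504 0.275 0.005]
(458, 215) [ 0.52  -0.327  0.153]
(441, 222) [ 0.513 -0.304  0.076]
(400, 220) [ 0.531 -0.207 -0.004]
```

View pics/stand.png

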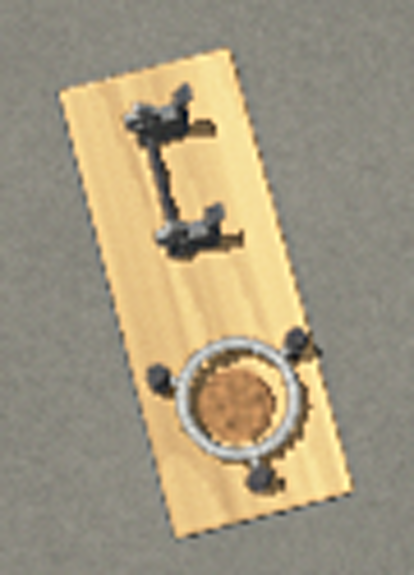

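View pics/lamp.png

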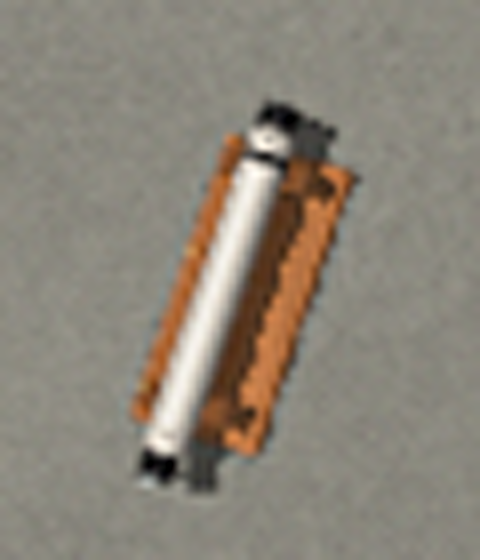

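View pics/vase.png

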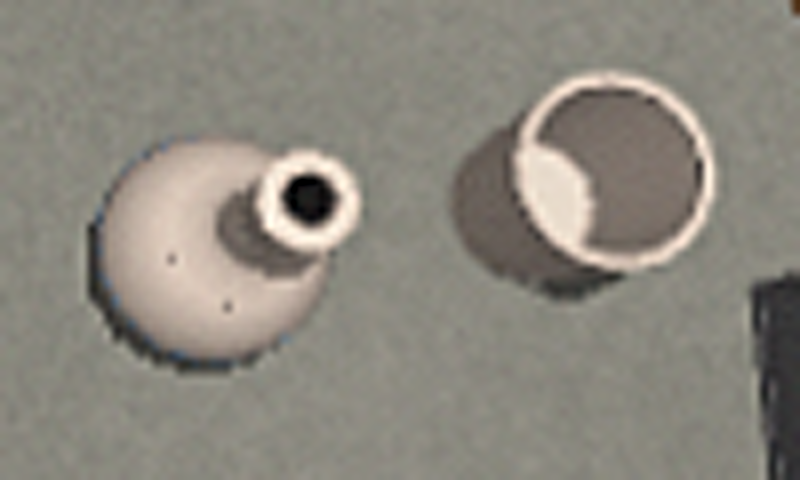

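```bash
python3 - <<'E'
from h import *
from cell import optics,sensors
c=load("pics/top0.npz"); f=c["frame"]; hsv=cv2.cvtColor(f,cv2.COLOR_BGR2HSV)
m=((hsv[...,0]>12)&(hsv[...,0]<28)&(hsv[...,1]>70)&(hsv[...,2]>120)).astype(np.uint8)
M=np.zeros_like(m);M[145:270,290:380]=m[145:270,290:380]
M=cv2.morphologyEx(M,cv2.MORPH_CLOSE,np.ones((3,3)))
ct=max(cv2.findContours(M,0,1)[0],key=cv2.contourArea)
P=onplane(c,ct.reshape(-1,2),0.012)
rc=cv2.minAreaRect((P[:,:2]*1000).astype(np.float32)); print("board",rc, cv2.boxPoints(rc).round(1).tolist())
# lamp corners: ends from crop /8 + offset
for n,uv,z in [("lampA",(205+275/8-.5,195+118/8-.5),.034),("lampB",(205+158/8-.5,195+468/8-.5),.034),("lip",(420+308/8-.5,190+199/8-.5),.156)]:
    print(n,onplane(c,[uv],z))
# belly circle
print("belly",onplane(c,[(420+212/8-.5,190+248/8-.5)],.048))
print("ring",onplane(c,[(290+239/4.6-.5,145+399/4.6-.5)],.059))
w=optics.camera("wrist"); print(w["hand_eye"],w["K"],w["distortion"])
E
```

```text
board ((570.8975830078125, -12.558998107910156), (299.2441711425781, 115.8781967163086), 13.951667785644531) [[411.70001220703125, 7.599999904632568], [439.70001220703125, -104.9000015258789], [730.0999755859375, -32.70000076293945], [702.0999755859375, 79.69999694824219]]
lampA [[0.56382399 0.26176038 0.034     ]]
lampB [[0.43871981 0.29987546 0.034     ]]
lip [[ 0.52089526 -0.32597883  0.156     ]]
belly [[ 0.5204014  -0.32666622  0.048     ]]
ring [[ 0.49323222 -0.03224787  0.059     ]]
[[ 2.58212634e-04 -9.59023157e-01 -2.83327581e-01  7.13474259e-02]
 [ 9.99999792e-01  8.01900499e-05  6.39925224e-04 -4.25074664e-04]
 [-5.90983055e-04 -2.83327687e-01  9.59022978e-01 -1.43236827e-01]
 [ 0.00000000e+00  0.00000000e+00  0.00000000e+00  1.00000000e+00]] [[328.12584802   0.         320.07487714]
 [  0.         328.12584802 199.47670789]
 [  0.           0.           1.        ]] [-0.01410186  0.          0.          0.          0.        ]
```

```bash
python3 - <<'E'
from h import *
c=load("pics/top0.npz"); f=c["frame"]
a=np.radians(13.95);R=np.array([[np.cos(a),-np.sin(a)],[np.sin(a),np.cos(a)]]);o=np.array([.5709,-.0126])
S=lambda x,y,z: np.r_[o+R@[x/1000,y/1000],z/1000]
pts=[S(150,58,12),S(150,-58,12),S(-150,58,12),S(-150,-58,12),S(75,0,70),S(37,0,80),S(113,0,80),S(-70,0,25)]
ring=[S(-70+34*np.cos(t),34*np.sin(t),59) for t in np.linspace(0,6.28,24)]
s=4.6
im=cv2.resize(f[145:270,290:380],None,fx=s,fy=s,interpolation=cv2.INTER_CUBIC)
for q,col in [(pts,(0,0,255)),(ring,(0,255,0))]:
  for p in proj(c,q):
    cv2.circle(im,tuple(int(v) for v in (p-[290,145]+.5)*s),2,col,-1)
cv2.imwrite("pics/st2.png",im)
E
```

```text
(no output)
```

View pics/st2.png

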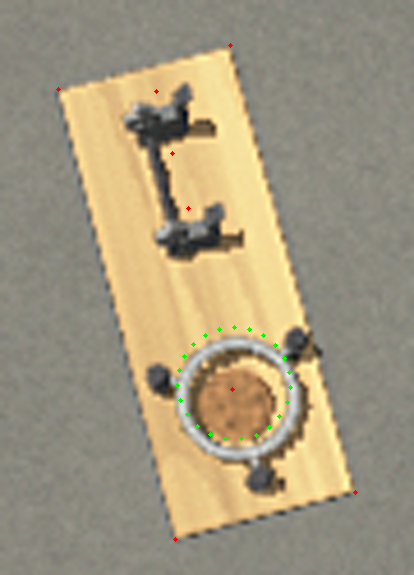

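```bash
cat >> h.py <<'E'
def q(psi): return np.array([0,np.cos(psi/2),np.sin(psi/2),0])
def snap(name):
    from cell import optics,sensors
    from scipy.spatial.transform import Rotation
    s=sensors.state(); c=optics.camera("wrist")
    o=s["orientation"]; T=np.eye(4); T[:3,:3]=Rotation.from_quat([o[1],o[2],o[3],o[0]]).as_matrix(); T[:3,3]=s["ee_pos"]
    c={k:np.array(v) for k,v in c.items()}; c["view"]=np.linalg.inv(T@c["hand_eye"])
    np.savez(f"pics/{name}.npz",**c); cv2.imwrite(f"pics/{name}.png",c["frame"]); return c
E
python3 - <<'E'
from h import *
from cell import r,sensors
for n,p,psi in [("lamp",[.50,.28,.25],-.295),("lamp",[.50,.28,.25],-.295+np.pi),("stand",[.57,-.01,.25],.2435),("stand",[.57,-.01,.25],.2435+np.pi),("stand",[.57,-.01,.25],.2435-np.pi)]:
    s=r.solve_ik(p,q(psi)); print(n,psi,None if s is None else np.round(s,3))
for n,p,psi in [("clip",[.636,.003,.30],.2435)]:
  r.reach(p,q(psi)); snap("w_stand"); print(sensors.state()["t"])
E
```

```text
lamp -0.295 [ 0.282  0.027  0.051  1.595  0.    -2.564]
lamp 2.846592653589793 [0.282 0.027 0.051 1.595 0.    0.577]
stand 0.2435 [-0.247  0.018  0.041  1.595  0.     2.651]
stand 3.385092653589793 [-0.247  0.018  0.041  1.595  0.    -0.49 ]
stand -2.898092653589793 [-0.247  0.018  0.041  1.595  0.    -0.49 ]
2.7167
```

View pics/w_stand.png

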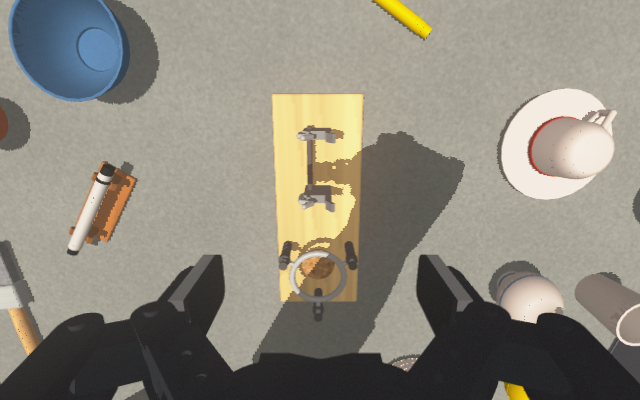

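```bash
python3 - <<'E'
from h import *
from cell import r,sensors
r.reach([.63,0,.2],q(.2435)); snap("w_clip"); 
r.reach([.50,.281,.22],q(2.8466)); snap("w_lamp"); print(sensors.state()["t"])
E
```

```text
5.1333
```

View pics/w_clip.png

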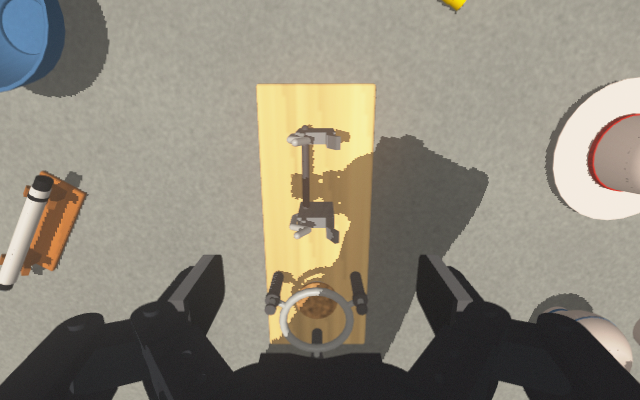

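View pics/w_lamp.png

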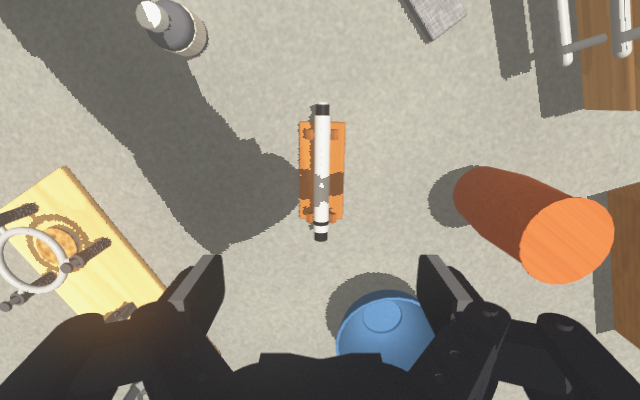

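```bash
python3 - <<'E'
from h import *
f=cv2.imread("pics/w_lamp.png"); a=cv2.resize(f[90:255,285:360],None,fx=3.6,fy=3.6,interpolation=cv2.INTER_CUBIC)
g=cv2.imread("pics/side0.png"); b=cv2.resize(g[255:315,235:290],None,fx=8,fy=8,interpolation=cv2.INTER_CUBIC)
H=600; o=np.zeros((H,a.shape[1]+b.shape[1]+5,3),np.uint8); o[:min(H,a.shape[0]),:a.shape[1]]=a[:H]; o[:b.shape[0],a.shape[1]+5:]=b
cv2.imwrite("pics/lz.png",o)
f=cv2.imread("pics/w_clip.png"); cv2.imwrite("pics/cz.png",cv2.resize(f[115:250,260:380],None,fx=4.4,fy=4.4,interpolation=cv2.INTER_CUBIC))
E
```

```text
(no output)
```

View pics/lz.png

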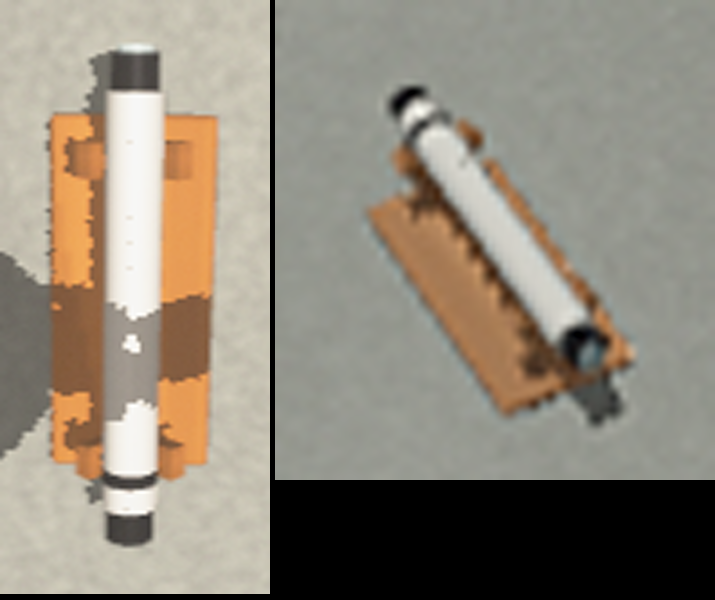

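View pics/cz.png

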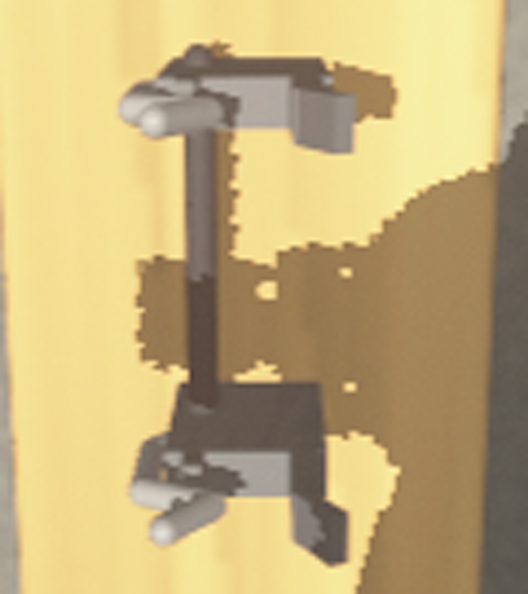

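```bash
python3 - <<'E'
from h import *
a=np.radians(13.95);ux=np.array([np.cos(a),np.sin(a)]);uy=np.array([-ux[1],ux[0]])
w=load("pics/w_lamp.npz")
E=onplane(w,[(285+134/3.6-.5,90+46/3.6-.5),(285+130/3.6-.5,90+543/3.6-.5)],.034)
print("lamp B,A",E.round(4),"len",np.linalg.norm(E[0]-E[1]),"mid",E.mean(0).round(4),"ang",np.degrees(np.arctan2(*(E[1]-E[0])[[1,0]])))
def board(c,roi):
    f=c["frame"];hsv=cv2.cvtColor(f,cv2.COLOR_BGR2HSV)
    m=((hsv[...,0]>10)&(hsv[...,0]<30)&(hsv[...,1]>70)&(hsv[...,2]>60)).astype(np.uint8)
    M=np.zeros_like(m);x0,x1,y0,y1=roi;M[y0:y1,x0:x1]=m[y0:y1,x0:x1]
    ct=max(cv2.findContours(cv2.morphologyEx(M,cv2.MORPH_CLOSE,np.ones((9,9))),0,1)[0],key=cv2.contourArea)
    P=onplane(c,ct.reshape(-1,2),.012)[:,:2]
    return P
def rep(n,P):
    rc=cv2.minAreaRect((P*1000).astype(np.float32)); print(n,rc)
w=load("pics/w_stand.npz"); P=board(w,(260,380,80,310)); rep("board w_stand",P)
# ring in world-plane: gray bright pixels
for nm,roi in [("w_stand",(280,355,240,305)),("w_clip",(272,362,280,357))]:
    w=load(f"pics/{nm}.npz");f=w["frame"].astype(int);x0,x1,y0,y1=roi
    m=np.zeros(f.shape[:2],np.uint8); sat=f.max(2)-f.min(2)
    m[y0:y1,x0:x1]=((sat<25)&(f.min(2)>125))[y0:y1,x0:x1]
    v,u=np.nonzero(m); Q=onplane(w,np.c_[u,v],.059)[:,:2]
    from scipy.optimize import least_squares
    g=least_squares(lambda p:np.hypot(*(Q-p[:2]).T)-p[2],[*np.median(Q,0),.034],loss="soft_l1",f_scale=.002)
    print(nm,len(Q),g.x.round(4))
c=load("pics/top0.npz")
w=load("pics/w_clip.npz")
px=lambda x,y:(260+x/4.4-.5,115+y/4.4-.5)
# hinge bar ends y: 128..405 at z~.034 ; nose tips; prong tops z=.097
for n,uv,z in [("bar top",px(203,128),.037),("bar bot",px(203,405),.037),("prongtopFar L",px(297,90),.097),("prong far R",px(354,97),.097),("fork far bottom-slot",px(265,103),.062),("near slot",px(265,475),.062),("near slot L/R",px(205,475),.062),("r",px(292,475),.062)]:
    p=onplane(w,[uv],z)[0][:2]; print(n,p.round(4))
v=load("pics/vase.npz") if 0 else None
E
```

```text
lamp B,A [[0.431  0.3034 0.034 ]
 [0.5685 0.2604 0.034 ]] len 0.14409260691844425 mid [0.4997 0.2819 0.034 ] ang -17.362956429527515
board w_stand ((570.4935913085938, -10.742759704589844), (298.93914794921875, 116.41366577148438), 13.989282608032227)
w_stand 357 [ 0.4909 -0.0309  0.0351]
w_clip 483 [ 0.4914 -0.0298  0.0341]
bar top [0.6603 0.0212]
bar bot [0.6005 0.0072]
prongtopFar L [0.6779 0.0065]
prong far R [ 0.679  -0.0031]
fork far bottom-slot [0.671  0.0104]
near slot [ 0.5968 -0.008 ]
near slot L/R [0.5938 0.0041]
r [ 0.5981 -0.0135]
```

The side view shows the bluish lens disc at the lamp's near end (side image (308,298)), so the tail points to +x. The lamp measures 144 mm, as expected. Ring to clip and the 76 mm fork spacing agree to about 1 mm. Grasping the lamp now.

```bash
python3 - <<'E'
from h import *
from cell import r,sensors,hand
psi=-.303+np.pi
r.reach([.4997,.2819,.09],q(psi))
print(r.move_linear([.4997,.2819,.016],v=.08,max_force=12))
hand.command_gripper(0.0,60); s=sensors.state(); print(s["gripper_width"],s["ee_pos"],s["wrist_force"])
r.move_linear([.4997,.2819,.15],v=.15)
psi2=np.radians(13.97)+np.pi
r.reach([.632,.0045,.15],q(psi2)); s=sensors.state();print(s["ee_pos"],s["wrist_force"],s["gripper_width"],s["t"])
snap("w_held")
from cell import optics
c=optics.camera("side");cv2.imwrite("pics/side1.png",c["frame"])
E
```

```text
False
0.014192717022279491 [0.49992489 0.28223488 0.01626025] [0.01945001 2.73326538 0.77795753]
[0.63158402 0.00541771 0.14958324] [0.48530827 1.09688427 0.05070946] 0.014302888455549058 9.6583
```

View pics/w_held.png

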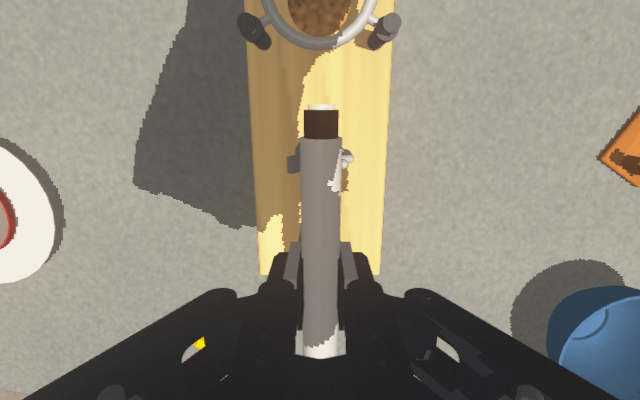

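View pics/side1.png

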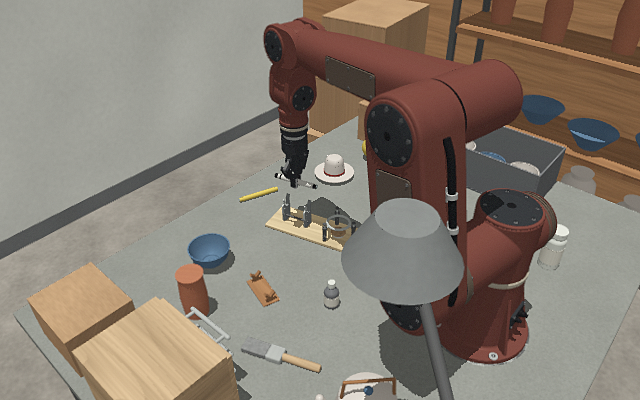

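```bash
python3 - <<'E'
from h import *
w=load("pics/w_held.npz"); f=w["frame"]
cv2.imwrite("pics/hz.png",cv2.resize(f[90:260,230:410],None,fx=4.2,fy=3.5,interpolation=cv2.INTER_CUBIC))
a=np.radians(13.97);ux=np.array([np.cos(a),np.sin(a)]);uy=np.array([-ux[1],ux[0]])
o=np.array([.4912,-.0303])+.145*ux
z=.1496+.018
for uv in [(321,107),(303.5,145),(339.5,145),(300.5,235),(341,235)]:
    p=onplane(w,[uv],z)[0][:2]-o; print(uv,(p@ux*1000).round(1),(p@uy*1000).round(1))
p=np.array([.63158,.00542])-o; print("tcp",p@ux,p@uy)
# board edges and ring at this view
hsv=cv2.cvtColor(f,cv2.COLOR_BGR2HSV); m=((hsv[...,0]>10)&(hsv[...,0]<30)&(hsv[...,1]>70))
for row in (60,80,100,120):
    x=np.nonzero(m[row,235:400])[0]+235
    P=onplane(w,[(x[0]-.5,row),(x[-1]+.5,row)],.012)[:,:2]-o; print(row,x[0],x[-1],(P@uy*1000).round(1),(P@ux*1000).round(1))
E
```

```text
(321, 107) -71.3 1.4
(303.5, 145) -57.4 -5.3
(339.5, 145) -57.4 8.4
(300.5, 235) -20.6 -7.0
(341, 235) -20.6 9.6
tcp -0.00014882114547852977 0.0007738116407963539
60 247 391 [-57.5  57.8] [-105.7 -105.7]
80 248 390 [-57.6  57.9] [-90.7 -90.7]
100 249 389 [-57.7  58. ] [-75.2 -75.2]
120 250 388 [-57.8  58.1] [-59.2 -59.2]
```

View pics/hz.png

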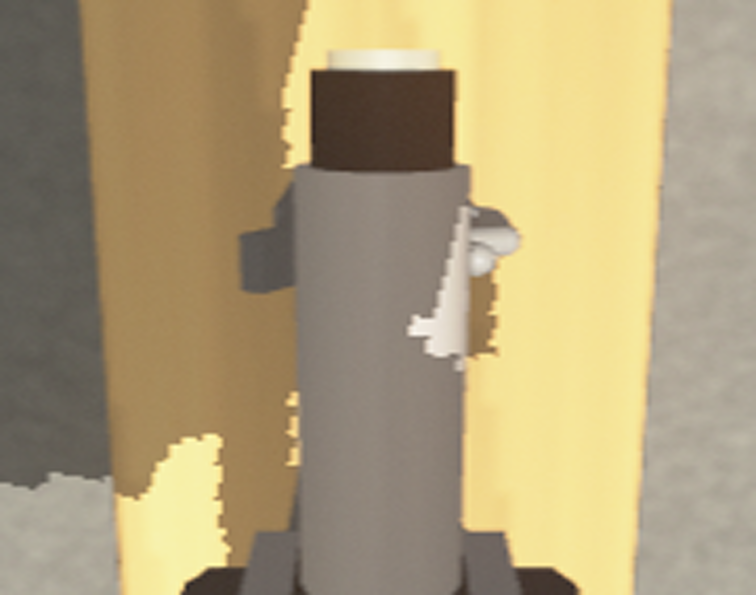

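```bash
python3 - <<'E'
from h import *
from cell import r,sensors,hand
a=np.radians(13.97);ux=np.array([np.cos(a),np.sin(a)]);uy=np.array([-ux[1],ux[0]])
o=np.array([.4912,-.0303])+.145*ux
tgt=o-.0004*uy
cmd=tgt.copy()
Q=q(a+np.pi)
def st():
    s=sensors.state();d=s["ee_pos"][:2]-o; return s,np.r_[d@ux,d@uy]*1000
for z in (.11,.085):
    r.move_linear([*cmd,z],Q,v=.08); r.pause(.25); s,d=st(); print(z,d.round(2),s["ee_pos"][2].round(4),s["wrist_force"].round(1),s["t"])
    cmd=cmd+(tgt-s["ee_pos"][:2])
r.move_linear([*cmd,.073],Q,v=.06); s,d=st(); print(d.round(2),s["ee_pos"],s["wrist_force"].round(1))
for z in (.066,.062,.058,.055,.0525):
    hit=r.move_linear([*cmd,z],Q,v=.04,max_force=30); s,d=st(); print(z,hit,d.round(2),s["ee_pos"][2].round(4),s["wrist_force"].round(1),s["t"])
    if hit: break
snap("w_clip2")
E
```

```text
0.11 [ 0.31 -0.58] 0.1106 [ 1.  -0.1 -0.5] 10.6583
0.085 [-0.01 -0.33] 0.0855 [ 0.3  0.  -0.6] 11.375
[-0.74 -0.16] [0.63123329 0.0043758  0.07226062] [-0.5 -0.3 -1.1]
0.066 False [ 0.58 -1.08] 0.0666 [ 3.6 -3.3  0.6] 12.05
0.062 False [ 0.25 -1.1 ] 0.0621 [ 4.5 -4.9 -1.2] 12.3
0.058 False [-1.06 -0.81] 0.0568 [ 1.9 -4.8 -4.9] 12.55
0.055 False [-1.18 -0.04] 0.0536 [ 1.4 -3.1 -7.7] 12.8
0.0525 False [-0.33  0.21] 0.0525 [ 0.3 -0.2 -1.1] 13.05
```

View pics/w_clip2.png

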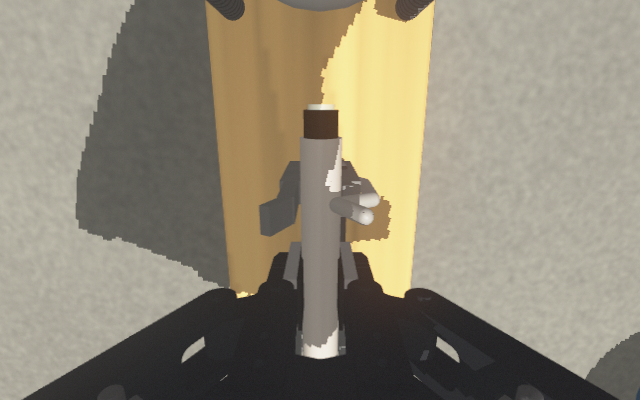

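```bash
python3 - <<'E'
from h import *
from cell import r,sensors,hand
s=sensors.state(); p=s["ee_pos"]
hit=r.move_linear([p[0],p[1],.0515],v=.02,max_force=10); r.pause(.2); s=sensors.state(); print(hit,s["ee_pos"],s["wrist_force"].round(1))
hand.command_gripper(.05); r.pause(.3); s=sensors.state(); print(s["gripper_width"],s["wrist_force"].round(1),s["t"])
p=s["ee_pos"]
r.move_linear([p[0],p[1],.2],v=.15); snap("w_rel"); print(sensors.state()["t"])
from cell import optics
c=optics.camera("side"); np.savez("pics/side2.npz",**c)
f=c["frame"];cv2.imwrite("pics/side2.png",cv2.resize(f[180:260,250:370],None,fx=6,fy=6,interpolation=cv2.INTER_CUBIC))
E
```

```text
False [0.6317913  0.0048598  0.05219455] [-1.9  0.5  4.9]
0.05023560448692388 [-0.3 -0.2  0.6] 14.2833
15.475
```

View pics/w_rel.png

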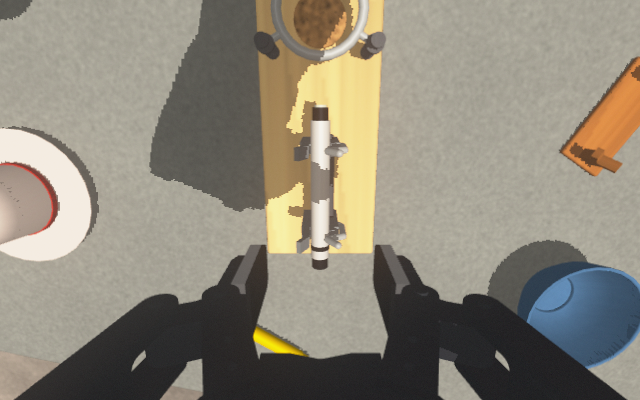

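View pics/side2.png

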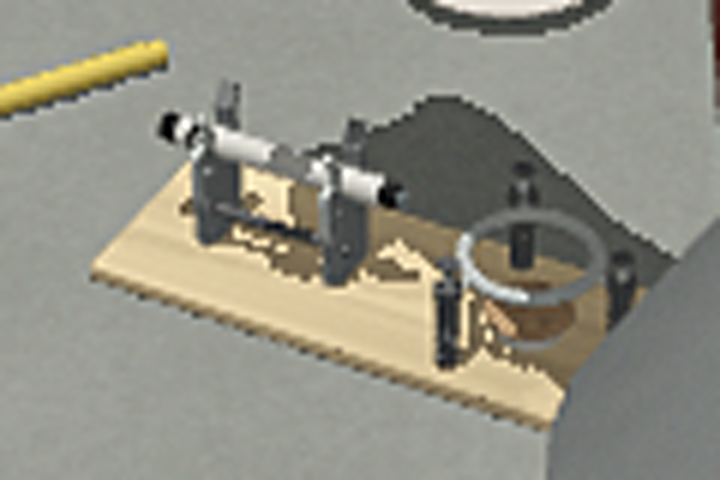

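Lamp seated: the axis bottomed out at about 70 mm, it carries 5 N, the jaw noses sit over it, and the lens end (320,106) is towards the ring. Next, a wrist view of the vase.

```bash
python3 - <<'E'
from h import *
from cell import r,sensors,hand
a=np.radians(13.97);ux=np.array([np.cos(a),np.sin(a)]);uy=np.array([-ux[1],ux[0]])
o=np.array([.4912,-.0303])+.145*ux
w=load("pics/w_rel.npz")
p=onplane(w,[(320.3,106),(320.3,268.5)],.07)[:,:2]-o; print("lamp ends",(p@ux*1000).round(1),(p@uy*1000).round(1))
hand.command_gripper(.085)
r.reach([.48,-.325,.27],q(np.pi-.3)); snap("w_vase"); print(sensors.state()["t"])
E
```

```text
lamp ends [-71.2  72.9] [0.8 0.9]
17.4
```

View pics/w_vase.png

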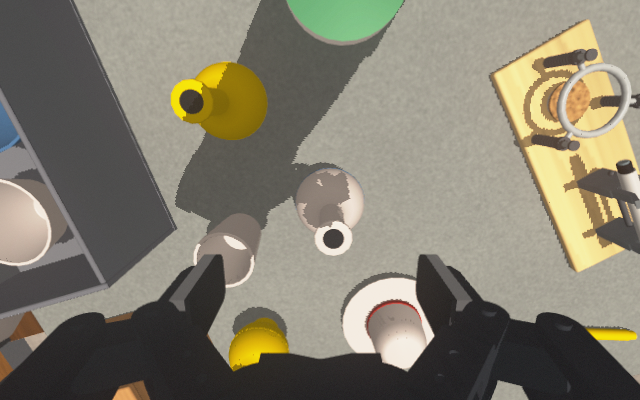

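```bash
python3 - <<'E'
from h import *
w=load("pics/w_vase.npz"); f=w["frame"]
hsv=cv2.cvtColor(f,cv2.COLOR_BGR2HSV)
x0,y0=305,215;m=(f[y0:260,x0:360].max(2)<60).astype(np.uint8)
n,l,s,ce=cv2.connectedComponentsWithStats(m); print(s.tolist(),ce+[x0,y0])
i=1+np.argmax(s[1:,4]); 
print("lip",onplane(w,[ce[i]+[x0,y0]],.156),"belly",onplane(w,[(328.5,200.5)],.048))
f2=f[60:140,550:640]; sat=f2.max(2).astype(int)-f2.min(2)
m=(sat<25)&(f2.min(2)>125); v,u=np.nonzero(m); Q=onplane(w,np.c_[u+550,v+60],.059)[:,:2]
d=np.hypot(*(Q-[.4912,-.0303]).T); Q=Q[(d>.026)&(d<.042)]
from scipy.optimize import least_squares
print(len(Q),least_squares(lambda p:np.hypot(*(Q-p[:2]).T)-p[2],[.491,-.03,.034],loss="soft_l1",f_scale=.001).x)
E
```

```text
[[0, 0, 55, 45, 2475]] [[332. 237.]]Traceback (most recent call last):
  File "<stdin>", line 6, in <module>
    return _wrapfunc(a, 'argmax', axis=axis, out=out, **kwds)
    return bound(*args, **kwds)
ValueError: attempt to get argmax of an empty sequence
```

```bash
python3 - <<'E'
from h import *
w=load("pics/w_vase.npz"); f=w["frame"]
x0,y0=322,227;g=f[y0:250,x0:346].max(2); print(g[11])
m=(g<110).astype(np.uint8)
n,l,s,ce=cv2.connectedComponentsWithStats(m); print(s.tolist(),ce+[x0,y0])
i=1+np.argmax(s[1:,4]); 
print("lip",onplane(w,[ce[i]+[x0,y0]],.156),"belly",onplane(w,[(328.5,200.5)],.048))
f2=f[60:140,550:640]; sat=f2.max(2).astype(int)-f2.min(2)
mm=(sat<25)&(f2.min(2)>125); v,u=np.nonzero(mm); Q=onplane(w,np.c_[u+550,v+60],.059)[:,:2]
d=np.hypot(*(Q-[.4912,-.0303]).T); Q=Q[(d>.026)&(d<.042)]
from scipy.optimize import least_squares
print(len(Q),least_squares(lambda p:np.hypot(*(Q-p[:2]).T)-p[2],[.491,-.03,.034],loss="soft_l1",f_scale=.001).x)
E
```

```text
[224 100  68  67  68  67  67  67  68  69  69  70  68  71  70  70  70  70
  69  70  67 126 222 244]
[[0, 0, 24, 23, 251], [1, 2, 20, 19, 301]] [[334.26693227 237.72908367]
 [332.86046512 238.22591362]]
lip [[ 0.5193292  -0.32493966  0.156     ]] belly [[ 0.5179652  -0.32564036  0.048     ]]
1712 [ 0.49210153 -0.02815088  0.03462491]
```

```bash
python3 - <<'E'
from h import *
from cell import r,sensors,hand
Q=q(np.pi-.3)
r.move_linear([.5195,-.325,.22],Q,v=.15); r.pause(.2); s=sensors.state(); print(s["ee_pos"])
e=np.array([.5195,-.325])-s["ee_pos"][:2]; 
print(r.move_linear([.5195+e[0],-.325+e[1],.112],v=.1,max_force=10)); s=sensors.state(); print(s["ee_pos"],s["wrist_force"].round(1))
hand.command_gripper(0.0,90); s=sensors.state(); print(s["gripper_width"],s["ee_pos"],s["wrist_force"].round(1))
r.move_linear([.5195,-.325,.24],v=.12); s=sensors.state(); print(s["gripper_width"],s["ee_pos"],s["wrist_force"].round(1))
r.move_linear([.4915,-.030,.24],v=.17); r.pause(.3); s=sensors.state(); print(s["gripper_width"],s["ee_pos"],s["wrist_force"].round(1),s["t"])
snap("w_ring"); from cell import optics
for n in("side","top"):
    c=optics.camera(n); np.savez(f"pics/{n}3.npz",**c); cv2.imwrite(f"pics/{n}3.png",c["frame"])
E
```

```text
[ 0.51949229 -0.32540217  0.22123403]
False
[ 0.51989091 -0.32495554  0.11287065] [0.3 0.4 0.1]
0.026523887938347562 [ 0.51964446 -0.32476342  0.11240075] [-0.7 -0.4  2.9]
0.026202307921046317 [ 0.51922509 -0.32472386  0.23892872] [ 0.1 -0.2 -3.4]
0.026554018622613675 [ 0.49150982 -0.0302494   0.23997284] [ 0.1  0.2 -3.2] 23.4167
```

View pics/w_ring.png

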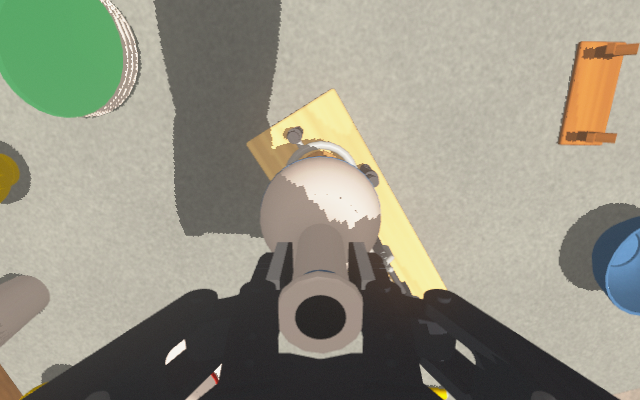

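View pics/side3.png

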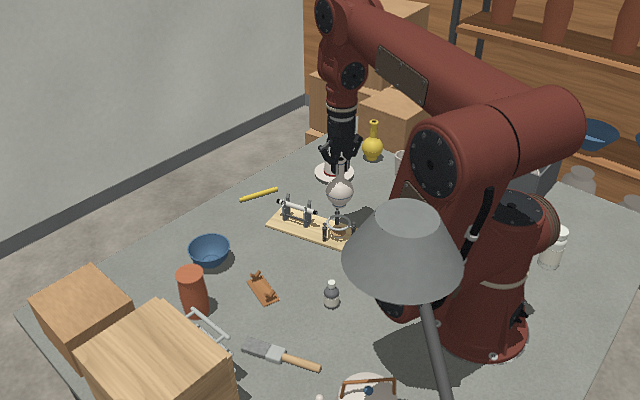

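```bash
python3 - <<'E'
from h import *
from cell import r,sensors,hand
X,Y=.4915,-.0300
r.move_linear([X,Y,.165],v=.1); 
for z,F in ((.155,15),(.150,15),(.147,18),(.144,20),(.141,22)):
    hit=r.move_linear([X,Y,z],v=.03,max_force=F); r.pause(.1); s=sensors.state(); print(z,hit,s["ee_pos"].round(4),s["wrist_force"].round(1),s["ft_torque"].round(2),s["t"])
    if hit: break
snap("w_press")
E
```

```text
0.155 False [ 0.4915 -0.03    0.1551] [-0.  -0.5 -3. ] [ 0.01 -0.05  0.03] 25.05
0.15 False [ 0.4918 -0.03    0.1505] [1.2 0.4 1.1] [ 0.2  -0.2  -0.01] 25.4667
0.147 False [ 0.4917 -0.03    0.1473] [1.3 1.2 4.1] [ 0.25 -0.3  -0.01] 25.8167
0.144 False [ 0.4919 -0.0301  0.1445] [1.2 1.1 6. ] [ 0.28 -0.34  0.02] 26.1667
0.141 False [ 0.4922 -0.0301  0.1419] [2.3 1.  8.3] [ 0.22 -0.35  0.01] 26.5167
```

View pics/w_press.png

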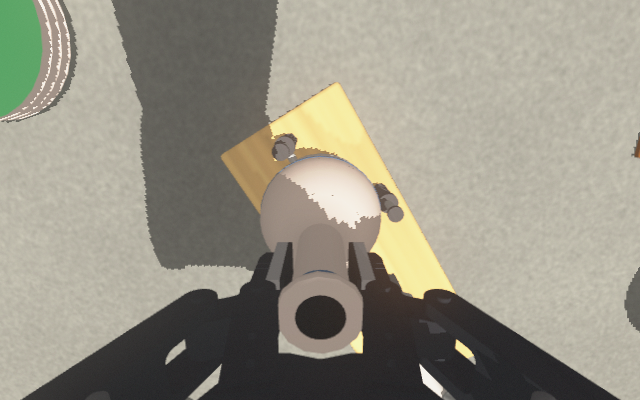

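```bash
python3 - <<'E'
from h import *
from cell import r,sensors,hand
X,Y=.4918,-.0300
for z in (.139,.138,.137,.136,.135,.134,.133,.132):
    hit=r.move_linear([X,Y,z],v=.015,max_force=15); r.pause(.15); s=sensors.state(); print(z,hit,s["ee_pos"].round(4),s["wrist_force"].round(1),s["gripper_width"].round(4),s["t"])
    if hit or s["wrist_force"][2]>17: break
r.pause(.5); s=sensors.state(); print(s["ee_pos"].round(4),s["wrist_force"].round(1),s["t"])
snap("w_press2"); from cell import optics
c=optics.camera("side"); np.savez("pics/side4.npz",**c); cv2.imwrite("pics/side4.png",cv2.resize(c["frame"][130:270,240:400],None,fx=4,fy=4))
c=optics.camera("top"); np.savez("pics/top4.npz",**c); cv2.imwrite("pics/top4.png",c["frame"])
E
```

```text
Traceback (most recent call last):
AttributeError: 'float' object has no attribute 'round'
```

```bash
python3 - <<'E'
from h import *
from cell import r,sensors,hand
X,Y=.4918,-.0300
s=sensors.state(); print(s["ee_pos"],s["wrist_force"],s["t"])
for z in (.138,.137,.136,.135,.134,.133,.132):
    hit=r.move_linear([X,Y,z],v=.015,max_force=15); r.pause(.15); s=sensors.state(); print(z,hit,s["ee_pos"].round(4),s["wrist_force"].round(1),round(s["gripper_width"],4),s["t"])
    if hit or s["wrist_force"][2]>17: break
r.pause(.5); s=sensors.state(); print(s["ee_pos"].round(4),s["wrist_force"].round(1),s["t"])
snap("w_press2"); from cell import optics
c=optics.camera("side"); np.savez("pics/side4.npz",**c); cv2.imwrite("pics/side4.png",cv2.resize(c["frame"][130:270,240:400],None,fx=4,fy=4))
c=optics.camera("top"); np.savez("pics/top4.npz",**c); cv2.imwrite("pics/top4.png",c["frame"])
E
```

```text
[ 0.49260703 -0.03017821  0.14015932] [1.43105745 1.80138164 9.94817977] 27.0
0.138 False [ 0.4927 -0.0302  0.1393] [ 2.3  2.2 10.3] 0.0261 27.4
0.137 False [ 0.4928 -0.0302  0.1384] [ 1.8  1.5 10.6] 0.0263 27.8
0.136 False [ 0.4928 -0.0302  0.1375] [ 1.1  2.2 10.8] 0.0262 28.2
0.135 False [ 0.4932 -0.0303  0.1373] [ 1.2  3.2 16.4] 0.0265 28.6
0.134 False [ 0.4936 -0.0304  0.1373] [-0.9  2.4 22.3] 0.0265 29.0
[ 0.4936 -0.0304  0.1373] [-1.2  3.2 22.2] 29.5
```

View pics/side4.png

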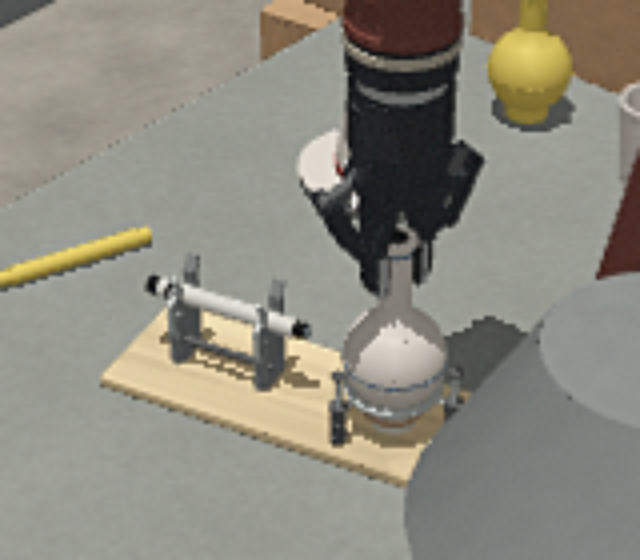

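View pics/w_press2.png

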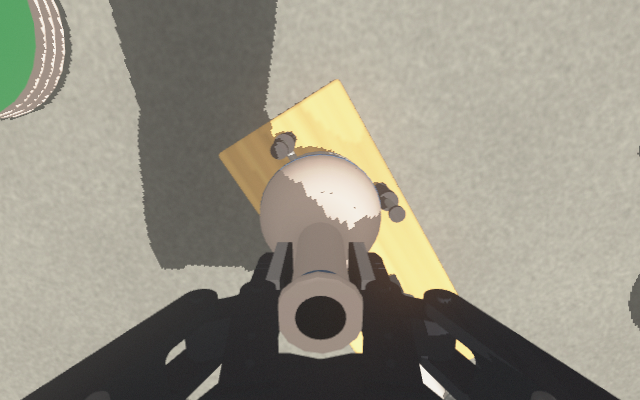

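View pics/top4.png

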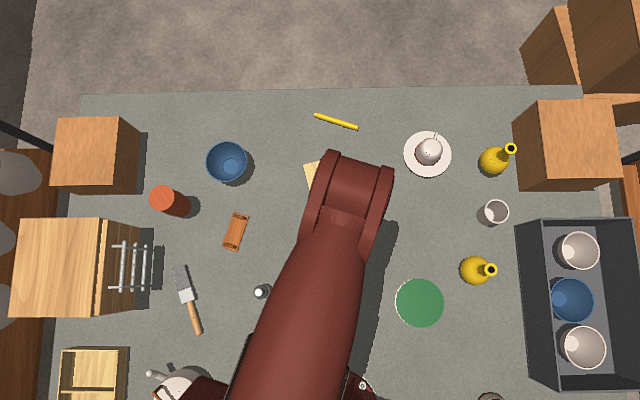

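The side view shows the lamp in the clip and the vase upright in the lowered ring. The TCP stopped at 0.1373 m, where I predicted the pad, and the push rose sharply to 22 N, so the foot is on the pad. Handing in.

```bash
python3 - <<'E'
from cell import job,sensors
s=sensors.state(); print(s["ee_pos"],s["wrist_force"],s["t"]); job.job_done()
E
```

```text
[ 0.49359827 -0.03040174  0.13725689] [-1.8100706   2.13532814 23.3413169 ] 29.65
the job is handed in; nothing more can be done
```

The lamp is clipped in the stand and let go, and the vase is pressed down on the cork pad, still held by the gripper. I handed the job in at 29.65 s; the system reports no verdict.

- **Lamp:** It bottomed out in the forks at about its seated height. The last wrist picture put its middle about 1 mm from the clip centre, both along and across. The lens points at the ring, and the jaw noses sit over the rod.
- **Vase:** It went down through the ring without slipping in the grip. The tool stopped at z = 0.1373 m, within about 0.1 mm of the height I predicted for the foot on the pad. At hand-in the wrist force read 23 N. The side picture shows the vase upright, and the tool is about 2.5 mm or less from the ring's measured axis.
- **Other things on the table:** The top picture shows all of them in their original places.

- **Ring position:** The cameras put the ring axis and clip about 10 mm along from where they would be if the stand's origin were the board's centre, so I used the measured ring and forks. The camera views agreed with each other to about 2 mm.
- **Not measured:** I could not read the jaw angle or the ring travel directly. Both are inferred from the pictures, heights and forces.

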